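# Close up the tube reader and present its dust filter

## Task

The tube reader has just been loaded: push its sample drawer fully shut, and only then lift the blue cover flap on its top until it stands open by itself. Draw out the yellow filter plate hidden beneath by its tab and present it to the black-framed inspection panel, whose lit white face looks towards the robot: upright, broad face square to the panel, centred on it sideways and in height, about a hand's breadth (80 to 90 mm) in front of that face. Finish there still holding the plate, touching nothing else with it; leave the drawer shut and the flap open, and do not disturb the tube rack, the bottle or the carton.

Things in the scene. Friction and masses are not known exactly. Their poses are not given: they have to be found in the camera images.
- reader: Tube reader, cream box fixed on the bench, 240 mm wide (y); origin under its centre, x to its rear (away from the robot at yaw 0), z up. Low front part (x -120 to -65 mm) 101 mm high, holds the drawer; rear part (x -65 to 110 mm) 150 mm high. In the rear part's top is a well (x -55 to 50 mm, y +-77 mm), floor at z = 100 mm, closed by the flap; the filter stands in a slot in this floor.
- drawer_face (a point): Centre of the outer face of the dark drawer front (186 mm wide along y, 74 mm tall, flat, vertical, at height 52 mm, facing the reader's -x); axes as the reader's.
- drawer (a joint): How far the sample drawer stands out, m: 0 shut, 0.06 at most. It slides along the reader's -x axis, moves with 1.5 N of friction and has no catch; pushing the front towards the reader's +x closes it against a hard stop.
- flap_pull (a point): Centre of the black pull on the cover flap: a round bar 14 mm in diameter and 30 mm long along the reader's y, its axis 24 mm above the flap's top face (on a 12 mm wide stalk), 103 mm from the hinge line; its flat ends can be pinched and it may pivot in the grip. Axes turn with the flap.
- flap_hinge (a point): Middle of the flap's hinge line, which runs along the reader's y near the rear of the well, at height 150 mm; axes turn with the flap. With the flap shut the pull lies 103 mm towards the reader's -x and 30 mm above this point.
- flap (a joint): Angle of the blue cover flap (114 mm from front edge to hinge, 160 mm wide, 7 mm thick), rad: 0 shut and level, 1.57 upright, 1.9 the stop. Its front edge rises and goes back to the rear. The hinge is stiff: the flap stays where it is left; lifting it at the pull takes about 2 N.
- filter_tab (a point): Grip point on the tab of the yellow filter plate, hidden under the flap at first. Tab: 26 mm wide (y), 10 mm thick (x), 34 mm tall, on the middle of the plate's top edge; this point is 23 mm above that edge, 11 mm below the tab's top, 61 mm above filter_mid, at the start 129 mm above the bench. x is normal to the broad face, z up along the tab.
- filter_mid (a point): Centre of the filter plate proper (without tab): 90 mm wide (y), 10 mm thick (x), 76 mm tall (z), yellow frame with dark grille on both faces, 80 to 170 g. Axes as filter_tab.
- filter: The same loose filter plate with its tab; origin at the centre of its underside, 38 mm below filter_mid. At the start it stands upright in its slot (14 by 96 mm, floor 30 mm above the bench, at x = -5 mm, y = 0 of the reader, broad face across the reader's x): lift it straight up 70 mm to leave the slot, 120 mm to clear the reader's top.
- panel_face (a point): Centre of the lit white face of the inspection panel, 115 mm above the bench; x points from the face into the panel (so the place in front of it has negative x), y along its width, z up. The face is 130 by 130 mm in a black frame 150 mm wide whose top is 190 mm above the bench; it stands left or right of the reader, face to the robot.
- panel: The inspection panel, fixed on the bench; origin on the bench straight under panel_face, same axes; the foot reaches 30 mm in front of the face and is 12 mm high.
- tube_rack: Bystander: loose white rack of red-capped tubes, 76 by 120 mm, 100 mm tall, origin at the centre of its underside; on the other side of the reader from the panel.
- reagent: Bystander: loose amber bottle with blue cap, 64 mm diameter, 140 mm tall, origin at the centre of its underside.
- carton: Bystander: loose cardboard carton, 70 by 70 mm, 60 mm tall, origin at the centre of its underside.

How it is judged:
By the outcome, as a careful person would: the job done as asked, in the order asked, and still so for the second after the job is handed in, while the arm keeps its last pose, push and grip.
It also fails if it takes over 72 s, if anything falls off the work surface, if the arm or the gripper's body presses on something with over 40 N, if the wrist force passes 120 N, or if a joint passes its speed limit or range.

## Robot

A 6-joint arm with a two-finger parallel gripper is mounted at the origin on the work surface. World frame = base frame: x ahead of the robot, y to its left, z up, the work surface at z = 0. Lengths are in mm, angles in rad, forces in N, time in s.
With the tool pointing down it reaches from about 275 to 1000 mm from the base axis. Payload 8.4 kg.
Tool frame: the origin (TCP) lies between the finger pads; the fingertips stand r.finger_overhang ahead of it and the grasp point (between the pads) is the TCP (r.finger_overhang is the distance from the TCP to the fingertips, in mm); z points along the fingers, y is the line along which they close (so a half turn about z gives the same grasp; the last joint's range is limited). The gripper opens to 85 mm and grips with 20 to 120 N. Pads are 22 mm wide; open, the fingers measure 114 mm over their backs; the gripper's body (76 mm by 85 mm) begins 54 mm behind the grasp point. The pads swing forward as they close: fully open they stand 13 mm farther back than shut.
Start: joints at [1.156, 0.353, 1.633, -0, 1.155, -0.002], TCP at [250.734, 572.504, 250.281] pointing down, gripper open.
Joint ranges: [-2.63, 2.63], [-0.92, 2.1], [0.06, 2.66], [-1.3, 4.44], [0, 2.69], [-3.02, 3.02]. Speed limits (rad/s): [2.22, 2.22, 2.79, 3.14, 3.14, 3.14].

## Interface

Orientations are given as [roll, pitch, yaw] about the fixed x, y, z axes, in that order (R = Rz(yaw) Ry(pitch) Rx(roll)).
In Python, from rig import r, cams, sign_off gives the robot as it stands.
- The arm moves only by the shell command python3 -m crank 'ROWS' [FORCE]. ROWS is JSON, a list of rows, each a list of 7 numbers: the shift along the tool's x, y, z in m, then the turn, a rotation vector about the tool's x, y, z in rad, then the closure, from 0 (fully open) to 1 (shut). In form: [[dx, dy, dz, ax, ay, az, gripper], ...]. A call has 1 to 5 rows; each row is the pose to reach, as a shift and turn from the pose commanded when the call began, along the tool's axes at that moment; what a row does not reach only later rows make up. A row lasts 1/10 s, in which the tool goes at most 50 mm and 8.59 degrees, less where a joint would pass 70% of its speed; a pose out of reach is approached as far as the arm can. A call with a gripper value outside its range is refused whole. The fingers move at their own pace and stop on an object; FORCE is the grip in N (left out, the last holds). Time passes only in rows, so rows that repeat a pose let the fingers close. It gives the time, the measured TCP pose, the force, the opening and the grip force at its end, in the units of the state.
- r.sense(): the state, without advancing time (a new reading comes with each control period).
- cams.grab_frame(name): name is "scene" or "top" or "wrist"; returns a dict with "image" (400x640x3 uint8, red, green, blue), "fx", "fy", "cx", "cy" (pixels), "position" and "orientation" of the camera in the world. Camera axes: x right, y down, z forward; pixel columns grow to the right and rows downward; lengths in mm; the calibration is good to about 2 mm. A picture is of the moment at which its call begins. There is no depth.
- sign_off(): hands the job in; it is judged then, once.
The state is a dict: "clock": time; "qpos": joint angles; "qvel": joint speeds; "joint_efforts": joint torques, N m; "eef_pos": TCP position; "tcp_rot": TCP orientation; "contact_force": force on the tool from outside, world axes, zero at the start; "wrist_torque": the same for the moment, N m; "opening": opening from 0.0 (shut) to 1.0 (fully open); "grasp_force": force on a finger pad.
Only numpy, scipy, OpenCV 4.12 (cv2) and the standard library are available. Lean on these libraries where they do the work, as an engineer would, in place of code of your own. Each camera call takes 0.05 s, during which the arm holds its last target. There are 200 camera calls.

## Working session

There is one attempt and no reset: what is moved stays moved. The work goes in short steps, Python scripts to look and compute and a shell command to move; the robot and the scene stay as the last step left them, time stands still between calls to the robot, and variables do not carry over. Pictures are saved under pics/ and viewed, at most 10 in all, crops included, and the job is handed in when it is done.

```bash
ls; mkdir -p pics; python3 - <<'E'
from rig import r,cams
import cv2
print(r.sense(), r.finger_overhang)
for n in("scene","top"):
    f=cams.grab_frame(n); cv2.imwrite(f"pics/{n}0.png",f["image"][:,:,::-1]); print(n,{k:v for k,v in f.items() if k!="image"})
E
```

```text
pics
{'clock': 0.0, 'qpos': array([ 1.15561158e+00,  3.53674790e-01,  1.63417179e+00, -6.65610789e-06,
        1.15521895e+00, -2.38631770e-03]), 'qvel': array([-1.46225437e-05,  1.51049458e-03, -2.71943595e-05,  2.65688306e-03,
       -3.64902799e-04, -5.06023583e-04]), 'joint_efforts': array([-3.61460887e-03, -6.05242753e+01, -3.42061973e+01, -3.23421191e-04,
        9.34102776e-03, -9.40749942e-05]), 'eef_pos': array([250.53473478, 572.06556796, 249.52892655]), 'tcp_rot': array([-3.14011977e+00,  2.57083934e-06,  2.72879692e+00]), 'contact_force': array([0.21736763, 0.42244284, 0.25771389]), 'wrist_torque': array([ 0.01507375,  0.0379361 , -0.04412887]), 'grasp_force': 0.0, 'opening': 1.0033265591527336} 19.0
scene {'fx': 459.2301436551227, 'fy': 459.2301436551227, 'cx': 311.0692998119244, 'cy': 195.81252095748545, 'position': array([1279.32421046,  196.6870873 ,  803.97452703]), 'orientation': array([-2.3508762 , -0.01099804,  1.86881841])}
top {'fx': 508.65778044841267, 'fy': 508.65778044841267, 'cx': 320.2566347268595, 'cy': 199.24654862981467, 'position': array([ 525.0118954 ,   12.23794738, 1475.17047064]), 'orientation': array([-3.08399856, -0.01941472, -1.59178614])}
```

View pics/scene0.png

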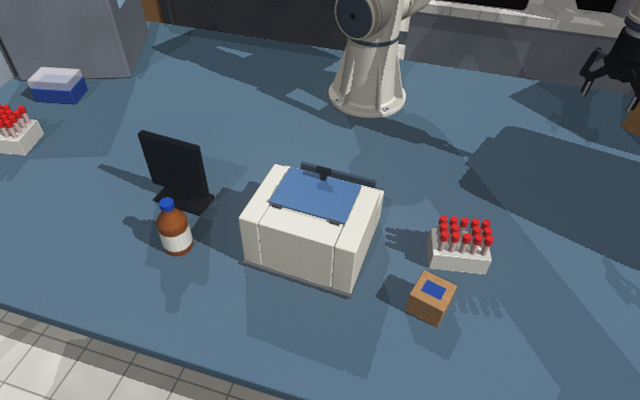

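View pics/top0.png

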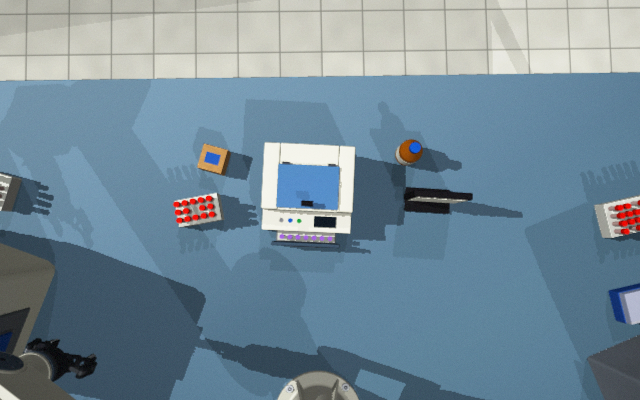

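The top view shows the reader at (262–354, 142–232) with its drawer out at row ~243. The panel is on the right at (405–472, 188–212), the rack at (198, 210), the carton at (213, 158) and the bottle at (409, 151). In the scene view the flap is blue at (315, 193) with its pull at (323, 173).

```bash
cat > h.py <<'E'
import numpy as np,cv2
from scipy.spatial.transform import Rotation as R
from rig import r,cams
def rot(o): return R.from_euler('xyz',o)
def ray(f,uv):
    uv=np.atleast_2d(np.asarray(uv,float))
    d=np.c_[(uv[:,0]-f['cx'])/f['fx'],(uv[:,1]-f['cy'])/f['fy'],np.ones(len(uv))]
    return rot(f['orientation']).apply(d)
def onz(f,uv,z):
    d=ray(f,uv); p=np.asarray(f['position']); return p+d*((z-p[2])/d[:,2])[:,None]
def proj(f,P):
    c=rot(f['orientation']).inv().apply(np.atleast_2d(P)-f['position'])
    return np.c_[f['fx']*c[:,0]/c[:,2]+f['cx'],f['fy']*c[:,1]/c[:,2]+f['cy']]
def big(m):
    c=cv2.findContours(m.astype(np.uint8),cv2.RETR_EXTERNAL,cv2.CHAIN_APPROX_NONE)[0]
    return max(c,key=cv2.contourArea)
def hsv(f): return cv2.cvtColor(f['image'],cv2.COLOR_RGB2HSV).astype(int)
def state():
    s=r.sense(); print('t',round(s['clock'],2),'tcp',s['eef_pos'].round(1),'rpy',s['tcp_rot'].round(3),'F',s['contact_force'].round(1),'op',round(s['opening'],3),'g',round(s['grasp_force'],1)); return s
def togo(P,rpy,s=None):
    s=s or r.sense(); T=rot(s['tcp_rot']); 
    print('shift m',(T.inv().apply(np.array(P)-s['eef_pos'])/1000).round(4),'turn',(T.inv()*rot(rpy)).as_rotvec().round(4))
E
python3 - <<'E'
from h import *
np.set_printoptions(suppress=True,precision=1)
f=cams.grab_frame("top"); im=f['image'].astype(int); h=hsv(f)
S=slice(150,215);
m=np.zeros(h.shape[:2],bool); m[155:215,265:350]=((h[...,0]>100)&(h[...,0]<120)&(h[...,1]>120))[155:215,265:350]
c=big(m); print('flap area',cv2.contourArea(c))
b=cv2.boxPoints(cv2.minAreaRect(c+0.0 if False else c)); print('flap px',b.ravel()); P=onz(f,b,156);print(P, 'edges',np.linalg.norm(np.diff(P,axis=0),axis=1))
m=np.zeros(h.shape[:2],bool); m[130:240,250:365]=((im.min(2)>150)&(h[...,1]<60))[130:240,250:365]
b=cv2.boxPoints(cv2.minAreaRect(big(m)));print('reader px',b.ravel());print(onz(f,b,150));print(onz(f,b,101))
v=np.vstack([cv2.resize(f['image'][180:220,395:480],(800,376),interpolation=cv2.INTER_NEAREST), cv2.resize(f['image'][225:255,255:355],(800,200) if 0 else (800,224),interpolation=cv2.INTER_NEAREST)])
cv2.imwrite('pics/crop1.png',v[:,:,::-1])
E
```

```text
flap area 2464.5
flap px [276.2 206.1 278.3 163.5 338.6 166.4 336.6 208.9]
[[585.1  99.5 156. ]
 [696.   92.5 156. ]
 [685.5 -64.8 156. ]
 [574.5 -56.9 156. ]] edges [111.1 157.6 111.3]
reader px [259.1 229.  263.5 141.1 355.3 145.7 350.9 233.6]
[[ 526.7  145.2  150. ]
 [ 756.6  130.5  150. ]
 [ 740.1 -110.1  150. ]
 [ 509.8  -92.9  150. ]]
[[ 526.8  150.2  101. ]
 [ 765.1  134.9  101. ]
 [ 748.1 -114.6  101. ]
 [ 509.2  -96.8  101. ]]
```

View pics/crop1.png

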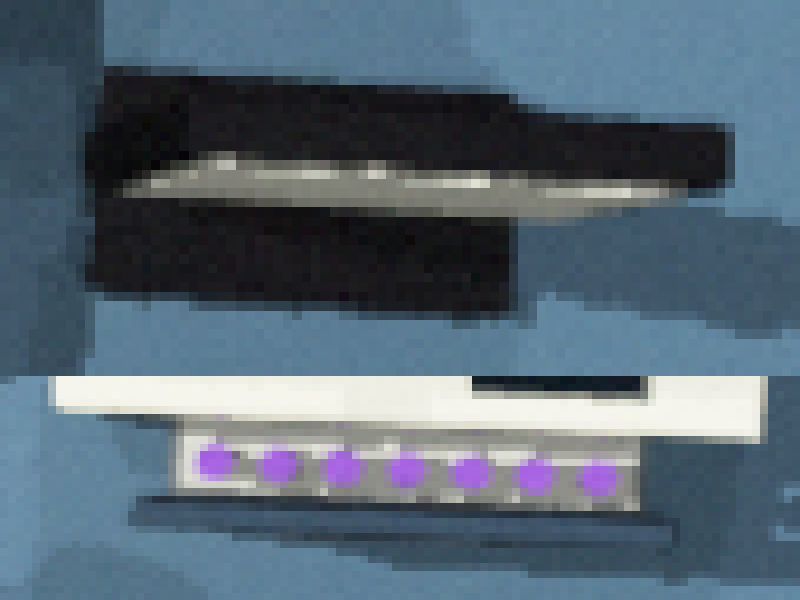

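The crop shows the drawer front's top edge on about rows 241–248, columns 271–340. The panel's black frame top runs from (406, 188) to (472, 198), with the white face just below it, facing the robot. I'll cast those points and then start the move toward the drawer.

```bash
python3 - <<'E'
from h import *
np.set_printoptions(suppress=True,precision=1)
f=cams.grab_frame("top")
print('drawer front top',onz(f,[[271,245],[340,248]],89))
print('panel frame top back-right, front-right',onz(f,[[472,193.2],[472.3,199.8]],190),'front left',onz(f,[[407,197]],190))
print('foot front',onz(f,[[404.5,211],[449,213.5]],12))
s=state(); togo([415,33,250],[np.pi,0,3.075])
w=cams.grab_frame("wrist"); T=rot(s['tcp_rot']); print('wristcam in tool',T.inv().apply(w['position']-s['eef_pos']),(T.inv()*rot(w['orientation'])).as_matrix())
E
```

```text
drawer front top [[482.8 119.8  89. ]
 [470.6 -67.2  89. ]]
panel frame top back-right, front-right [[ 606.3 -401.2  190. ]
 [ 589.5 -401.3  190. ]] front left [[ 599.9 -234.7  190. ]]
foot front [[ 570.  -260.5   12. ]
 [ 560.1 -389.3   12. ]]
t 0.2 tcp [250.6 572.2 249.8] rpy [-3.1 -0.   2.7] F [-0.5 -0.1 -0. ] op 1.0 g 0.0
shift m [-0.4 -0.4  0. ] turn [-0.  -0.  -0.3]
wristcam in tool [  67.9   -0.1 -123.9] [[ 0.  -1.  -0.3]
 [ 1.   0.   0. ]
 [-0.  -0.3  1. ]]
```

```bash
sed -i "s/print('shift m'.*/print('shift mm',(T.inv().apply(np.array(P)-s['eef_pos'])).round(1).tolist(),'turn',(T.inv()*rot(rpy)).as_rotvec().round(4).tolist())/" h.py
cat > go.py <<'E'
import sys
from h import *
a=[float(x) for x in sys.argv[1:]]
s=state(); togo(a[:3],a[3:6] or [np.pi,0,3.075],s)
E
python3 go.py 415 33 250
```

```text
t 0.25 tcp [250.6 572.3 249.9] rpy [-3.141  0.     2.729] F [ 0.4 -0.3  0.3] op 0.997 g 0.0
shift mm [-366.9, -428.1, 0.2] turn [-0.0007, -0.0001, -0.3462]
```

```bash
python3 -m crank '[[-0.032,-0.037,0,0,0,-0.07,1],[-0.064,-0.074,0,0,0,-0.14,1],[-0.096,-0.111,0,0,0,-0.21,1],[-0.128,-0.148,0,0,0,-0.28,1],[-0.16,-0.185,0,0,0,-0.346,1]]' 30; python3 go.py 415 33 250
```

```text
clock: 0.75
eef_pos: [323.2, 337.1, 250.3]
tcp_rot: [3.142, 0.0, 3.078]
contact_force: [0.9, 0.1, 0.5]
opening: 0.144
grasp_force: 0.0
t 0.75 tcp [323.2 337.1 250.3] rpy [3.142 0.    3.078] F [0.9 0.1 0.5] op 0.144 g 0.0
shift mm [-110.9, -297.6, 0.3] turn [0.0001, 0.0003, 0.0032]
```

```bash
python3 -m crank '[[-0.018,-0.046,0,0,0,0,1],[-0.035,-0.092,0,0,0,0,1],[-0.053,-0.138,0,0,0,0,1],[-0.07,-0.184,0,0,0,0,1],[-0.088,-0.23,0,0,0,0,1]]'; python3 go.py 420 33 68
```

```text
clock: 1.25
eef_pos: [395.6, 101.6, 250.6]
tcp_rot: [3.141, 0.001, 3.075]
contact_force: [0.7, 0.2, 1.4]
opening: -0.002
grasp_force: 0.0
t 1.25 tcp [395.6 101.6 250.6] rpy [3.141e+00 1.000e-03 3.075e+00] F [0.7 0.2 1.4] op -0.002 g 0.0
shift mm [-28.7, -66.9, 182.6] turn [0.0003, 0.0008, 0.0001]
```

```bash
python3 -m crank '[[-0.012,-0.034,0.03,0,0,0,1],[-0.025,-0.068,0.065,0,0,0,1],[-0.025,-0.068,0.11,0,0,0,1],[-0.025,-0.068,0.155,0,0,0,1],[-0.025,-0.068,0.182,0,0,0,1]]'; python3 go.py 450 31 68
```

```text
clock: 1.75
eef_pos: [414.6, 33.3, 65.8]
tcp_rot: [-3.141, -0.002, 3.073]
contact_force: [0.3, 0.6, 0.3]
opening: -0.001
grasp_force: 0.0
t 1.75 tcp [414.6  33.3  65.8] rpy [-3.141e+00 -2.000e-03  3.073e+00] F [0.3 0.6 0.3] op -0.001 g 0.0
shift mm [-35.5, 0.1, -2.3] turn [-0.0004, -0.0024, -0.0015]
```

```bash
python3 -m crank '[[-0.015,0,-0.002,0,0,0,1],[-0.03,0,-0.002,0,0,0,1],[-0.045,0,-0.002,0,0,0,1],[-0.055,0,-0.002,0,0,0,1],[-0.065,0,-0.002,0,0,0,1]]';python3 -m crank '[[-0.005,0,0,0,0,0,1],[-0.01,0,0,0,0,0,1],[-0.014,0,0,0,0,0,1],[-0.017,0,0,0,0,0,1],[-0.02,0,0,0,0,0,1]]'
```

```text
clock: 2.25
eef_pos: [480.7, 29.6, 70.2]
tcp_rot: [-3.142, -0.001, 3.075]
contact_force: [-1.4, 0.7, 1.0]
opening: -0.002
grasp_force: 0.9
clock: 2.75
eef_pos: [500.7, 28.3, 70.2]
tcp_rot: [-3.142, -0.0, 3.075]
contact_force: [-1.6, 1.0, 0.2]
opening: 0.0
grasp_force: 0.8
```

```bash
python3 -m crank '[[-0.002,0,0,0,0,0,1],[-0.004,0,0,0,0,0,1],[-0.006,0,0,0,0,0,1],[-0.008,0,0,0,0,0,1]]';python3 -m crank '[[-0.001,0,0,0,0,0,1],[-0.002,0,0,0,0,0,1],[-0.003,0,0,0,0,0,1]]'
```

```text
clock: 3.15
eef_pos: [503.3, 27.9, 69.4]
tcp_rot: [-3.141, -0.011, 3.074]
contact_force: [-23.1, 3.1, 14.8]
opening: 0.002
grasp_force: 11.6
clock: 3.45
eef_pos: [503.3, 27.9, 69.3]
tcp_rot: [-3.141, -0.017, 3.074]
contact_force: [-33.4, 5.3, 27.8]
opening: 0.002
grasp_force: 15.1
```

```bash
python3 -m crank '[[0.02,0,0,0,0,0,1],[0.05,0,-0.03,0,0,0,1],[0.05,0,-0.08,0,0,0,0],[0.05,0,-0.13,0,0,0,0],[0.03,0,-0.175,0,0,0,0]]';python3 -m crank '[[-0.03,0,-0.03,0,0,0,0],[-0.07,0,-0.04,0,0,0,0],[-0.1,0,-0.04,0,0,0,0],[-0.1,0,-0.04,0,0,0,0]]'; python3 go.py 588.9 21.3 180; python3 - <<'E'
from h import *
f=cams.grab_frame("wrist"); t=cams.grab_frame("top")
print(proj(f,[[588.9,21.3,180],[635,18,150]]))
v=np.hstack([f['image'],cv2.resize(t['image'][130:260,250:302],(160,400))]); cv2.imwrite('pics/w1.png',v[:,:,::-1])
np.save('w1.npy',f,allow_pickle=True)
E
```

```text
clock: 3.95
eef_pos: [480.2, 29.6, 247.7]
tcp_rot: [-3.142, -0.0, 3.075]
contact_force: [1.4, -0.6, 0.3]
opening: 0.509
grasp_force: 0.0
clock: 4.35
eef_pos: [585.2, 22.6, 285.9]
tcp_rot: [3.141, 0.004, 3.074]
contact_force: [-0.3, 0.2, 0.6]
opening: 1.004
grasp_force: 0.0
t 4.35 tcp [585.2  22.6 285.9] rpy [3.141 0.004 3.074] F [-0.3  0.2  0.6] op 1.004 g 0.0
shift mm [-3.4, -1.1, 105.9] turn [0.0001, 0.0038, -0.0005]
[[318.92869253 201.93427171]
 [318.82156964 242.45824081]]
```

View pics/w1.png

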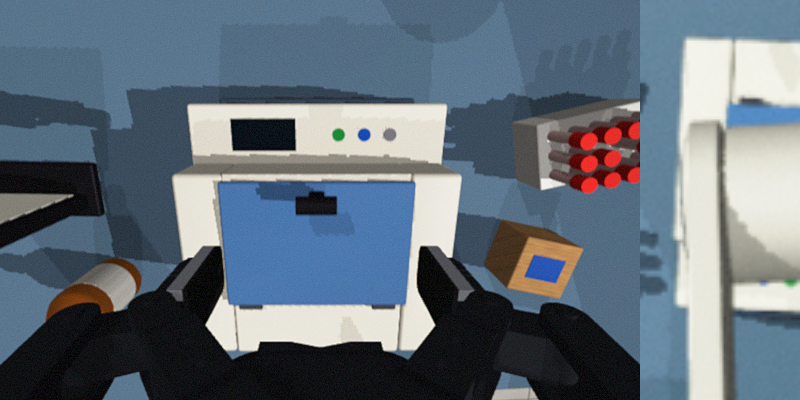

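The wrist view shows the drawer shut, with only a thin line at row 100. The pull bar is at columns 296–336, rows 197–214, and the flap's corners are near (219,182), (414,182), (406,303) and (228,305).

```bash
python3 - <<'E'
from h import *
f=np.load('w1.npy',allow_pickle=True).item(); h=hsv(f)
m=np.zeros(h.shape[:2],bool); m[193:216,285:345]=(h[...,2]<50)[193:216,285:345]
c=big(m);x,y,w,hh=cv2.boundingRect(c);print(x,y,w,hh)
print(onz(f,[[316,205.5],[296,205.5],[336,205.5]],182).round(1))
print('flap corners',onz(f,[[219.5,182],[414.5,182],[407,303.5],[227.5,305]],156).round(1).tolist())
print('panel',onz(f,[[103,214.5],[97,163.5]],190).round(1))
E
python3 go.py 589 21 180
```

```text
296 193 40 21
[[590.9  19.  182. ]
 [589.9   4.4 182. ]
 [591.8  33.7 182. ]]
flap corners [[574.4, -57.6, 156.0], [584.9, 98.3, 156.0], [696.9, 93.0, 156.0], [687.7, -67.7, 156.0]]
panel [[ 584.8 -132.9  190. ]
 [ 548.2 -127.8  190. ]]
t 4.45 tcp [581.4  22.8 284.8] rpy [-3.141e+00 -1.000e-03  3.075e+00] F [ 0.6 -0.3 -0.2] op 1.005 g 0.0
shift mm [-7.8, -1.3, 104.8] turn [-0.0001, -0.0009, -0.0005]
```

```bash
python3 -m crank '[[-0.008,-0.003,0.045,0,0,0,0],[-0.008,-0.003,0.085,0,0,0,0],[-0.008,-0.003,0.103,0,0,0,0.4],[-0.008,-0.003,0.103,0,0,0,0.5],[-0.008,-0.003,0.103,0,0,0,1]]' 40; python3 -m crank '[[0,0,0,0,0,0,1],[0,0,0,0,0,0,1],[0,0,0,0,0,0,1],[0,0,0,0,0,0,1]]'; python3 - <<'E'
from h import *
state(); f=cams.grab_frame("wrist"); cv2.imwrite('pics/w2.png',f['image'][:,:,::-1])
E
```

```text
clock: 4.95
eef_pos: [588.8, 19.5, 182.8]
tcp_rot: [-3.142, -0.0, 3.075]
contact_force: [-0.3, 0.2, 0.5]
opening: 0.517
grasp_force: 0.0
clock: 5.35
eef_pos: [589.9, 19.3, 184.0]
tcp_rot: [3.142, 0.002, 3.075]
contact_force: [-3.3, -1.4, 8.3]
opening: 0.338
grasp_force: 40.4
t 5.35 tcp [589.9  19.3 184. ] rpy [3.142e+00 2.000e-03 3.075e+00] F [-3.3 -1.4  8.3] op 0.338 g 40.4
```

View pics/w2.png

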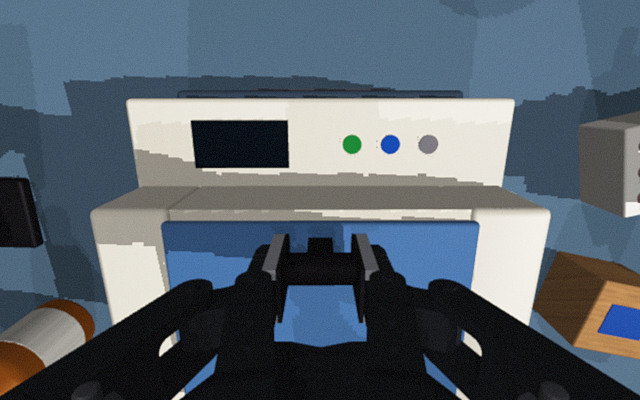

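The bar's flat ends are pinched at about (272–370, 265), with opening 0.338. Next I lift along the arc about the hinge.

```bash
python3 -m crank '[[-0.003,0,-0.009,0,0,0,1],[-0.007,0,-0.017,0,0,0,1],[-0.011,0,-0.026,0,0,0,1],[-0.0165,0,-0.033,0,0,0,1],[-0.029,0,-0.0475,0,0,0,1]]'; python3 -m crank '[[-0.0145,0,-0.012,0,0,0,1],[-0.031,0,-0.021,0,0,0,1],[-0.0485,0,-0.027,0,0,0,1],[-0.067,0,-0.0295,0,0,0,1]]'
```

```text
clock: 5.9
eef_pos: [617.1, 17.5, 229.4]
tcp_rot: [-3.141, -0.004, 3.075]
contact_force: [2.0, -0.5, -8.2]
opening: 0.337
grasp_force: 40.0
clock: 6.3
eef_pos: [685.5, 13.0, 261.1]
tcp_rot: [3.141, -0.001, 3.075]
contact_force: [-3.8, 0.1, 0.4]
opening: 0.338
grasp_force: 40.4
```

```bash
python3 -m crank '[[-0.0187,0,0.0004,0,0,0,1],[-0.037,0,0.004,0,0,0,1],[-0.0544,0,0.011,0,0,0,1],[-0.06,0,0.014,0,0,0,1],[-0.06,0,0.014,0,0,0,1]]'
```

```text
clock: 6.8
eef_pos: [748.1, 8.8, 247.8]
tcp_rot: [3.141, 0.006, 3.075]
contact_force: [2.5, -1.5, 7.5]
opening: 0.335
grasp_force: 39.2
```

```bash
python3 -m crank '[[0,0,0,0,0,0,0],[0,0,0,0,0,0,0],[0,0,0,0,0,0,0],[0,0,-0.04,0,0,0,0],[0,0,-0.09,0,0,0,0]]'; python3 -m crank '[[0.045,0,-0.01,0,0,0,0],[0.09,0,-0.01,0,0,0,0],[0.135,0,-0.01,0,0,0,0],[0.15,0,0,0,0,0,0],[0.15,0,0,0,0,0,0]]'; python3 go.py 633 18.3 130;  python3 - <<'E'
from h import *
f=cams.grab_frame("wrist"); np.save('w3.npy',f,allow_pickle=True)
print(proj(f,[[633.2,18.3,140]]))
cv2.imwrite('pics/w3.png',f['image'][:,:,::-1])
E
```

```text
clock: 7.3
eef_pos: [743.5, 9.0, 333.2]
tcp_rot: [-3.141, -0.006, 3.075]
contact_force: [0.4, -0.8, 0.2]
opening: 1.001
grasp_force: 0.0
clock: 7.8
eef_pos: [592.8, 19.2, 335.1]
tcp_rot: [-3.142, -0.002, 3.075]
contact_force: [0.6, -0.8, 0.2]
opening: 1.001
grasp_force: 0.0
t 7.8 tcp [592.8  19.2 335.1] rpy [-3.142e+00 -2.000e-03  3.075e+00] F [ 0.6 -0.8  0.2] op 1.001 g 0.0
shift mm [-40.5, 1.8, 205.0] turn [-0.0001, -0.0015, 0.0002]
[[321.99667722 210.82380602]]
```

View pics/w3.png

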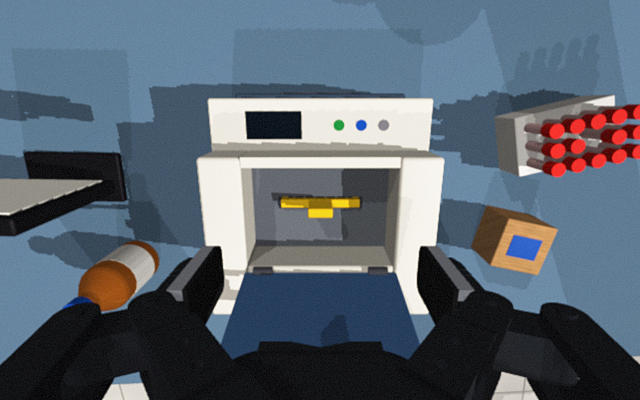

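The flap stands open. The yellow plate's top edge is at (280–360, 198–208) and its tab is at (308–333, 207–217).

```bash
python3 - <<'E'
from h import *
f=np.load('w3.npy',allow_pickle=True).item(); h=hsv(f)
m=np.zeros(h.shape[:2],bool); m[190:225,270:370]=((h[...,0]>18)&(h[...,0]<35)&(h[...,1]>130))[190:225,270:370]
ys,xs=np.nonzero(m); print(xs.min(),xs.max(),ys.min(),ys.max())
lo=ys>=211; print('tab cols',xs[lo].min(),xs[lo].max()+1,'rowmax',ys.max()+1)
a=xs[lo].min();b=xs[lo].max()+1;c=ys.max()+1
print('tab top rear edge',onz(f,[[a,c],[b,c]],140).round(1))
print('plate front edge',onz(f,[[280,198.5],[360,198.5]],106).round(1))
# plate rear edge slope
for x in (284,300,340,356): print(x,ys[xs==x].min(),ys[xs==x].max()+1)
E
python3 go.py 633 18.3 129
```

```text
280 360 196 217
tab cols 308 333 rowmax 218
tab top rear edge [[640.1   3.3 140. ]
 [641.8  29.2 140. ]]
plate front edge [[626.9 -28.6 106. ]
 [632.9  61.6 106. ]]
284 197 208
300 197 208
340 197 208
356 197 208
t 7.85 tcp [594.7  19.1 335.6] rpy [3.142 0.    3.075] F [-0.3  0.5  0.9] op 1.004 g 0.0
shift mm [-38.3, 1.8, 206.6] turn [0.0001, 0.0001, 0.0]
```

```bash
python3 -m crank '[[-0.04,0.0005,0.02,0,0,0,0],[-0.04,0.0005,0.07,0,0,0,0],[-0.04,0.0005,0.12,0,0,0,0],[-0.04,0.0005,0.16,0,0,0,0.3],[-0.04,0.0005,0.185,0,0,0,0.4]]'; python3 go.py 634.5 17 129
```

```text
clock: 8.35
eef_pos: [635.2, 16.7, 146.5]
tcp_rot: [-3.141, -0.004, 3.075]
contact_force: [0.2, -0.1, -0.5]
opening: 0.691
grasp_force: 0.0
t 8.35 tcp [635.2  16.7 146.5] rpy [-3.141 -0.004  3.075] F [ 0.2 -0.1 -0.5] op 0.691 g 0.0
shift mm [0.6, 0.3, 17.5] turn [-0.0003, -0.0035, -0.0004]
```

```bash
python3 -m crank '[[0,0,0.01,0,0,0,0.4],[0,0,0.018,0,0,0,0.5],[0,0,0.019,0,0,0,0.5],[0,0,0.019,0,0,0,1],[0,0,0.019,0,0,0,1]]' 50; python3 -m crank '[[0,0,0,0,0,0,1],[0,0,0,0,0,0,1],[0,0,0,0,0,0,1]]'; python3 - <<'E'
from h import *
state(); f=cams.grab_frame("wrist"); cv2.imwrite('pics/w4.png',f['image'][:,:,::-1])
E
```

```text
clock: 8.85
eef_pos: [636.2, 16.8, 132.7]
tcp_rot: [3.141, 0.002, 3.075]
contact_force: [-0.2, -0.0, 0.3]
opening: 0.291
grasp_force: 49.5
clock: 9.15
eef_pos: [636.2, 16.7, 132.6]
tcp_rot: [3.142, 0.002, 3.075]
contact_force: [-0.5, -1.6, 7.4]
opening: 0.291
grasp_force: 50.4
t 9.15 tcp [636.2  16.7 132.6] rpy [3.142e+00 2.000e-03 3.075e+00] F [-0.5 -1.6  7.4] op 0.291 g 50.4
```

View pics/w4.png

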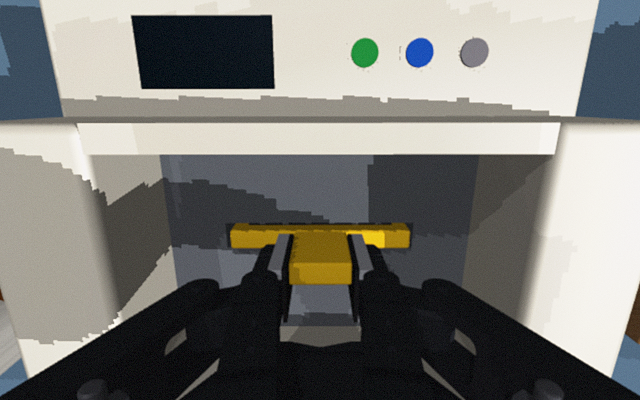

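The tab is held between the pads at (290–352, 235–283). I lift it straight up out of the slot.

```bash
python3 -m crank '[[0,0,-0.01,0,0,0,1],[0,0,-0.025,0,0,0,1],[0,0,-0.045,0,0,0,1],[0,0,-0.065,0,0,0,1],[0,0,-0.085,0,0,0,1]]' 60; python3 -m crank '[[0,0,-0.03,0,0,0,1],[0,0,-0.06,0,0,0,1],[0.01,0,-0.07,0,0,0,1],[0.04,0,-0.07,0,0,0,1],[0.085,0,-0.07,0,0,0,1]]'; python3 go.py 430 -315 275
```

```text
clock: 9.7
eef_pos: [635.2, 16.9, 218.2]
tcp_rot: [3.142, 0.0, 3.075]
contact_force: [-0.3, -0.3, -0.7]
opening: 0.285
grasp_force: 59.0
clock: 10.2
eef_pos: [549.9, 22.5, 286.2]
tcp_rot: [3.141, 0.001, 3.075]
contact_force: [-0.4, -0.7, -1.0]
opening: 0.288
grasp_force: 59.0
t 10.2 tcp [549.9  22.5 286.2] rpy [3.141e+00 1.000e-03 3.075e+00] F [-0.4 -0.7 -1. ] op 0.288 g 59.0
shift mm [97.0, -344.8, 11.1] turn [0.0001, 0.0008, -0.0004]
```

```bash
python3 -m crank '[[0.02,-0.03,0,0,0,0,1],[0.04,-0.07,0,0,0,0,1],[0.06,-0.11,0,0,0,0,1],[0.08,-0.15,0,0,0,0,1],[0.097,-0.19,0,0,0,0,1]]'; python3 -m crank '[[0,-0.04,0,0,0,0,1],[0,-0.08,0,0,0,0,1],[0,-0.12,0,0,0,0,1],[0,-0.15,0,0,0,0,1],[0,-0.155,0,0,0,0,1]]'; python3 - <<'E'
from h import *
state(); f=cams.grab_frame("wrist"); cv2.imwrite('pics/w5.png',f['image'][:,:,::-1]); np.save('w5.npy',f,allow_pickle=True)
E
```

```text
clock: 10.7
eef_pos: [438.6, -161.2, 286.0]
tcp_rot: [3.141, -0.001, 3.075]
contact_force: [0.8, 0.0, -0.4]
opening: 0.287
grasp_force: 59.2
clock: 11.2
eef_pos: [429.4, -317.5, 285.8]
tcp_rot: [-3.141, -0.001, 3.072]
contact_force: [-0.3, 0.6, -0.6]
opening: 0.29
grasp_force: 59.3
t 11.2 tcp [ 429.4 -317.5  285.8] rpy [-3.141e+00 -1.000e-03  3.072e+00] F [-0.3  0.6 -0.6] op 0.29 g 59.3
```

View pics/w5.png

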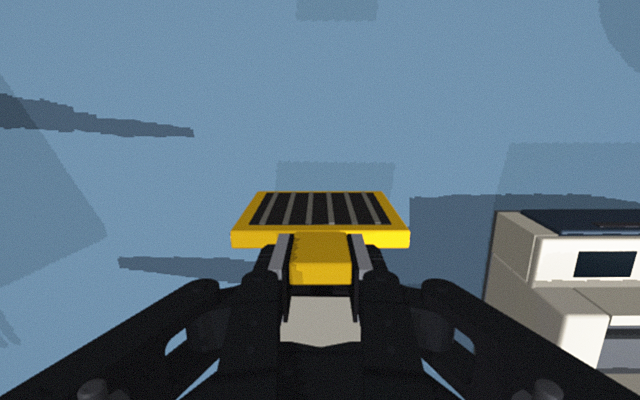

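The plate hangs square in the grip at (232–410, 190–247), but the hand hides the panel. I'll step aside and higher so the panel shows beside the hand.

```bash
python3 -m crank '[[-0.02,0.03,-0.025,0,0,0,1],[-0.04,0.07,-0.05,0,0,0,1],[-0.06,0.11,-0.075,0,0,0,1],[-0.09,0.15,-0.1,0,0,0,1],[-0.115,0.19,-0.11,0,0,0,1]]'; python3 -m crank '[[-0.02,0.03,0,0,0,0,1],[-0.032,0.05,0,0,0,0,1],[-0.032,0.05,0,0,0,0,1],[-0.032,0.05,0,0,0,0,1]]'; python3 - <<'E'
from h import *
state(); f=cams.grab_frame("wrist"); cv2.imwrite('pics/w6.png',f['image'][:,:,::-1]); np.save('w6.npy',f,allow_pickle=True); np.save('t6.npy',cams.grab_frame("top"),allow_pickle=True)
E
```

```text
clock: 11.75
eef_pos: [554.8, -135.6, 396.9]
tcp_rot: [-3.141, 0.002, 3.075]
contact_force: [1.3, -1.2, -1.0]
opening: 0.292
grasp_force: 59.4
clock: 12.15
eef_pos: [588.8, -89.3, 394.2]
tcp_rot: [-3.142, -0.002, 3.077]
contact_force: [-0.2, 0.7, -1.5]
opening: 0.292
grasp_force: 59.4
t 12.15 tcp [588.8 -89.3 394.2] rpy [-3.142e+00 -2.000e-03  3.077e+00] F [-0.2  0.7 -1.5] op 0.292 g 59.4
```

View pics/w6.png

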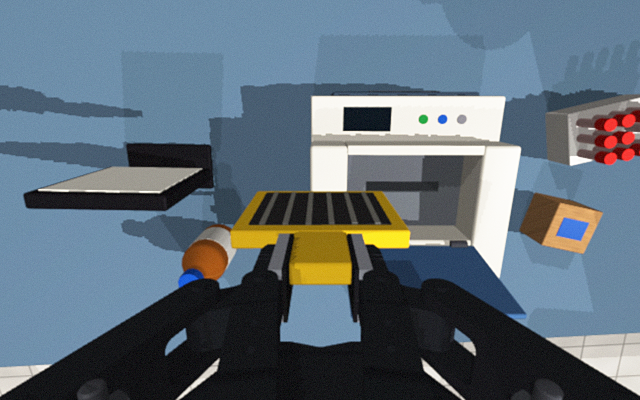

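The whole panel is visible: white face at (37–203, 166–193), frame top edge on rows 193–209 and columns 25–170, and the foot at (127–212, 143–187). The face's bottom corners lie at z=50 and its top corners at z=180, so I cast those.

```bash
python3 - <<'E'
from h import *
f=np.load('w6.npy',allow_pickle=True).item(); im=f['image'].astype(int);h=hsv(f)
m=np.zeros(h.shape[:2],bool); m[150:205,25:215]=((im.min(2)>120)&(h[...,1]<50))[150:205,25:215]
c=big(m)
q=cv2.approxPolyDP(c,4,True)[:,0]; print(q.tolist(), cv2.contourArea(c))
for y in (168,175,182,189,190,191,192): xs=np.nonzero(m[y])[0]; print(y,xs.min(),xs.max()+1)
for x in (60,100,130,150,180): ys=np.nonzero(m[:,x])[0]; print(x,ys.min(),ys.max()+1)
bl,br,tl,tr=None,None,None,None
o=q[np.argsort(q[:,1])]; b=o[:2][np.argsort(o[:2,0])]; t=o[2:][np.argsort(o[2:,0])]
B=onz(f,b+[[0,.5],[1,.5]],50);T=onz(f,t+[[0,1],[1,1]],180)
print('bottom',B.round(1).tolist(),'top',T.round(1).tolist())
for P in(B,T): d=P[1]-P[0]; print('mid',P.mean(0).round(1),'w',np.hypot(*d[:2]).round(1),'yaw',(-np.arctan2(d[0],d[1])).round(4))
# black frame top
m=np.zeros(h.shape[:2],bool); m[135:215,15:218]=(im.max(2)<50)[135:215,15:218]
q=cv2.approxPolyDP(big(m),3,True)[:,0]; print(q.tolist()); print(onz(f,q,190).round(0).tolist())
E
```

```text
[[38, 190], [160, 192], [201, 168], [111, 167]] 2596.5
168 108 202
175 85 191
182 62 178
189 38 166
190 38 163
191 52 162
192 106 161
60 183 192
100 171 192
130 167 193
150 167 193
180 168 182
bottom [[593.3, -395.4, 50.0], [603.4, -263.1, 50.0]] top [[593.6, -393.8, 180.0], [604.3, -262.2, 180.0]]
mid [ 598.4 -329.3   50. ] w 132.7 yaw -0.0756
mid [ 598.9 -328.   180. ] w 132.0 yaw -0.0814
[[210, 146], [127, 144], [131, 166], [203, 168], [160, 194], [35, 190], [24, 194], [26, 205], [164, 210], [197, 187], [213, 186]]
[[557.0, -198.0, 190.0], [549.0, -281.0, 190.0], [572.0, -282.0, 190.0], [578.0, -209.0, 190.0], [603.0, -258.0, 190.0], [590.0, -387.0, 190.0], [594.0, -400.0, 190.0], [606.0, -402.0, 190.0], [621.0, -257.0, 190.0], [598.0, -218.0, 190.0], [598.0, -202.0, 190.0]]
```

```bash
python3 - <<'E'
from h import *
f=np.load('w6.npy',allow_pickle=True).item(); h=hsv(f); tcp=rot(f['orientation']).apply([0,0,0])
m=(h[...,0]>18)&(h[...,0]<35)&(h[...,1]>130)&(h[...,2]>60)
M=np.zeros_like(m); M[185:290,225:415]=m[185:290,225:415]
for x in (240,260,280,380,400,406):
    ys=np.nonzero(M[:,x])[0]; print(x,ys.min(),ys.max()+1)
ys,xs=np.nonzero(M); print('cols',xs.min(),xs.max()+1)
for y in (193,215,235,240): k=xs[ys==y]; print(y,k.min(),k.max()+1)
# camera->tool extrinsic (tool wrt cam) : TCP at tool (0,0,0); camera at (67.9,-0.1,-123.9)
s=r.sense(); T=rot(s['tcp_rot']); 
tcp=f['position']-T.apply([67.9,-.1,-123.9]); print('tcp',tcp.round(1),s['eef_pos'].round(1))
y=lambda uv,dz: T.inv().apply(onz(f,uv,tcp[2]+dz)-tcp).round(1).tolist()
print('top rear edge',y([[232,247.5],[410,247.5]],-26.6)); print('bottom front edge',y([[259,191.5],[386,191.5]],-102.6))
print('tab top face',y([[290,283],[352,283]],7.4))
E
python3 go.py 512.8 -321.9 270 3.14159 0 3.0636
```

```text
240 217 248
260 191 248
280 191 234
380 191 248
400 218 248
406 226 248
cols 230 410
193 257 383
215 241 399
235 231 410
240 231 409
tcp [588.8 -89.7 394.3] [588.7 -90.6 394.6]
top rear edge [[-2.8, -44.1, 26.6], [-2.6, 45.4, 26.6]]
bottom front edge [[5.5, -43.8, 102.6], [5.7, 47.7, 102.6]]
tab top face [[-2.4, -12.0, -7.4], [-2.3, 13.0, -7.4]]
t 12.25 tcp [588.7 -90.6 394.6] rpy [-3.141e+00 -1.000e-03  3.075e+00] F [ 0.1  0.4 -0.8] op 0.29 g 59.4
shift mm [60.2, -235.8, 124.7] turn [-0.0002, -0.0008, 0.0112]
```

```bash
python3 -m crank '[[0.015,-0.03,0.01,0,0,0.002,1],[0.03,-0.07,0.03,0,0,0.005,1],[0.045,-0.11,0.05,0,0,0.007,1],[0.058,-0.15,0.07,0,0,0.009,1],[0.0585,-0.19,0.09,0,0,-0.011,1]]'; python3 go.py 514.4 -322.5 179.6 3.14159 0 3.0636
```

```text
clock: 12.75
eef_pos: [515.9, -278.1, 304.5]
tcp_rot: [-3.141, -0.0, 3.084]
contact_force: [0.8, 0.6, -0.5]
opening: 0.286
grasp_force: 59.4
t 12.75 tcp [ 515.9 -278.1  304.5] rpy [-3.141 -0.     3.084] F [ 0.8  0.6 -0.5] op 0.286 g 59.4
shift mm [-1.0, -44.4, 124.9] turn [-0.0002, -0.0002, 0.0205]
```

```bash
python3 -m crank '[[-0.001,-0.025,0.03,0,0,0.01,1],[-0.001,-0.044,0.065,0,0,0.0205,1],[-0.001,-0.044,0.095,0,0,0.0205,1],[-0.001,-0.044,0.115,0,0,0.0205,1],[-0.001,-0.044,0.125,0,0,0.0205,1]]';  python3 -m crank '[[0,0,0,0,0,0,1],[0,0,0,0,0,0,1],[0,0,0,0,0,0,1]]'; python3 go.py 514.4 -322.5 179.6 3.14159 0 3.0636; python3 - <<'E'
from h import *
w=cams.grab_frame("wrist");t=cams.grab_frame("top");s=cams.grab_frame("scene")
a=cv2.resize(w['image'],(480,300)); b=cv2.resize(t['image'][120:245,180:480],(720,300)); c=cv2.resize(s['image'][110:310,110:430],(480,300))
v=np.zeros((600,800,3),np.uint8); v[:300,:400]=cv2.resize(w['image'],(400,300))[:, :]; v[:300,400:]=cv2.resize(s['image'][100:300,110:430],(400,300)); v[300:]=cv2.resize(t['image'][125:255,180:480],(800,300))
cv2.imwrite('pics/fin.png',v[:,:,::-1]); np.save('wf.npy',w,allow_pickle=True); np.save('tf.npy',t,allow_pickle=True)
E
```

```text
clock: 13.25
eef_pos: [515.2, -320.5, 177.8]
tcp_rot: [3.14, -0.003, 3.063]
contact_force: [0.3, 0.3, -1.4]
opening: 0.292
grasp_force: 59.4
clock: 13.55
eef_pos: [517.9, -320.6, 181.3]
tcp_rot: [-3.14, 0.002, 3.065]
contact_force: [-0.6, 0.3, -1.1]
opening: 0.288
grasp_force: 59.4
t 13.55 tcp [ 517.9 -320.6  181.3] rpy [-3.140e+00  2.000e-03  3.065e+00] F [-0.6  0.3 -1.1] op 0.288 g 59.4
shift mm [3.3, -2.1, 1.7] turn [-0.0011, 0.0021, 0.0017]
```

View pics/fin.png

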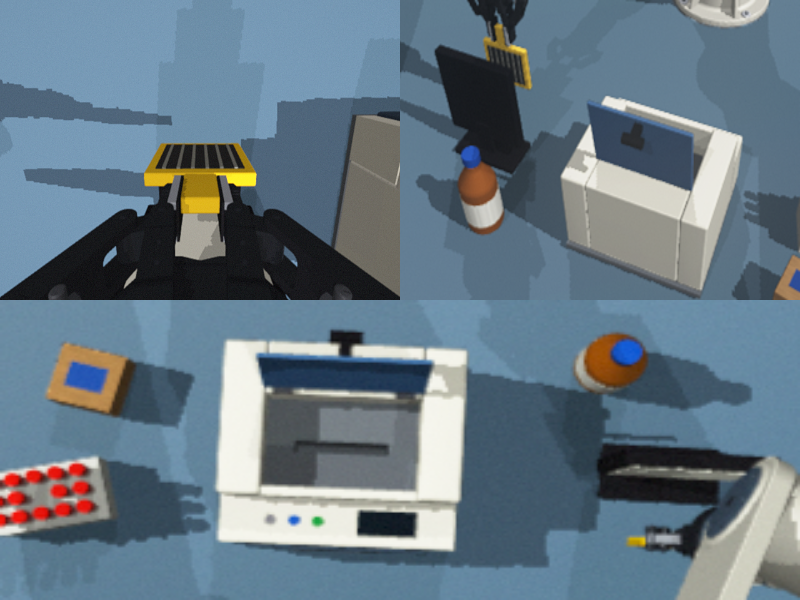

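The drawer is shut, the flap is upright and the bystanders haven't moved. The plate hangs in front of the panel. I'll let it settle, then trim.

```bash
for i in 1 2 3; do python3 -m crank '[[0,0,0,0,0,0,1],[0,0,0,0,0,0,1]]' >/dev/null; python3 go.py 514.4 -322.5 179.6 3.14159 0 3.0636; done; python3 - <<'E'
from h import *
s=r.sense();T=rot(s['tcp_rot']);w=cams.grab_frame("wrist"); tcp=w['position']-T.apply([67.9,-.1,-123.9]);print('cam tcp',tcp.round(1))
t=cams.grab_frame("top");h=hsv(t)
m=np.zeros(h.shape[:2],bool);m[180:255,400:460]=((h[...,0]>18)&(h[...,0]<35)&(h[...,1]>130))[180:255,400:460]
ys,xs=np.nonzero(m); print(xs.min(),xs.max()+1,ys.min(),ys.max()+1); print('plate left end top centre',onz(t,[[xs.min(),(ys[xs<xs.min()+4].mean()+.5)]],153).round(1))
R_=rot([np.pi,0,3.0636]);print('expected',R_.apply([2,45.7,26.6])+[514.4,-322.5,179.6])
E
```

```text
t 13.9 tcp [ 517.3 -320.2  180. ] rpy [-3.141  0.     3.065] F [-0.1  1.3 -1.9] op 0.291 g 59.4
shift mm [2.7, -2.5, 0.4] turn [-0.0002, 0.0003, 0.0019]
t 14.1 tcp [ 517.2 -320.2  179.7] rpy [ 3.142 -0.     3.065] F [-0.4  0.  -1.7] op 0.291 g 59.4
shift mm [2.6, -2.5, 0.1] turn [0.0, -0.0, 0.0018]
t 14.3 tcp [ 517.2 -320.2  179.7] rpy [ 3.142 -0.     3.065] F [-0.   0.8 -1.1] op 0.294 g 59.4
shift mm [2.6, -2.5, 0.1] turn [0.0001, -0.0001, 0.0016]
cam tcp [ 517.1 -320.5  179.8]
415 422 228 232
plate left end top centre [[ 515.6 -260.1  153. ]]
expected [ 515.96673166 -276.78309556  153.        ]
```

```bash
python3 -m crank '[[0.0013,-0.0012,0,0,0,0.001,1],[0.0026,-0.0025,0,0,0,0.0017,1],[0.0026,-0.0025,0,0,0,0.0017,1],[0.0026,-0.0025,0,0,0,0.0017,1],[0.0026,-0.0025,0,0,0,0.0017,1]]' >/dev/null; python3 -m crank '[[0,0,0,0,0,0,1],[0,0,0,0,0,0,1],[0,0,0,0,0,0,1],[0,0,0,0,0,0,1],[0,0,0,0,0,0,1]]'; python3 go.py 514.4 -322.5 179.6 3.14159 0 3.0636; python3 - <<'E'
from h import *
t=cams.grab_frame("top");h=hsv(t);im=t['image'].astype(int)
m=np.zeros(h.shape[:2],bool);m[180:255,400:460]=((h[...,0]>18)&(h[...,0]<35)&(h[...,1]>130))[180:255,400:460]
ys,xs=np.nonzero(m); print('plate left bottom edge',onz(t,[[xs.min(),ys.mean()+.5]],77).round(1),'want ~', 512.9+45*.078,-321.9+45)
# drawer front line: columns at 290..330, print dark rows below reader front
print(im[225:250,290].mean(1).round().tolist())
E
```

```text
clock: 15.4
eef_pos: [514.4, -322.5, 179.7]
tcp_rot: [3.142, -0.0, 3.064]
contact_force: [0.6, -1.1, 0.1]
opening: 0.29
grasp_force: 59.4
t 15.4 tcp [ 514.4 -322.5  179.7] rpy [ 3.142 -0.     3.064] F [ 0.6 -1.1  0.1] op 0.29 g 59.4
shift mm [0.0, -0.1, 0.1] turn [0.0, -0.0, 0.0]
plate left bottom edge [[ 512.2 -278.4   77. ]] want ~ 516.41 -276.9
[237.0, 241.0, 242.0, 242.0, 240.0, 213.0, 62.0, 74.0, 76.0, 88.0, 119.0, 126.0, 126.0, 130.0, 126.0, 128.0, 128.0, 127.0, 124.0, 126.0, 125.0, 126.0, 126.0, 129.0, 128.0]
```

```bash
python3 - <<'E'
from h import *
for n in('w1','w3'):
    f=np.load(n+'.npy',allow_pickle=True).item(); c=f['image'][88:115,280].mean(1).round().astype(int).tolist(); print(n,c)
    k=[88+i for i,v in enumerate(c) if v<60]
    print(k); 
    if k: print('drawer outer top edge x',onz(f,[[280,k[0]]],89).round(1),'cream edge',onz(f,[[280,k[-1]+2]],101).round(1))
E
```

```text
w1 [67, 70, 64, 66, 69, 66, 70, 67, 63, 47, 50, 51, 66, 68, 64, 112, 165, 206, 222, 228, 229, 230, 228, 230, 228, 231, 228]
[97, 98, 99]
drawer outer top edge x [[511.5 -10.5  89. ]] cream edge [[515.2  -9.4 101. ]]
w3 [68, 72, 78, 79, 71, 59, 67, 71, 71, 71, 170, 224, 237, 239, 243, 240, 240, 241, 241, 241, 243, 247, 220, 117, 24, 15, 24]
[93, 112, 113, 114]
drawer outer top edge x [[512.9 -19.3  89. ]] cream edge [[536.7 -20.2 101. ]]
```

```bash
python3 -c "
from rig import sign_off
print(sign_off())"
```

```text
the job is handed in; nothing more can be done
None
```

The job is handed in: the drawer is shut, the flap stands open on its own, and the gripper is holding the filter plate upright, square and centred with its centre about 86–89 mm (near face about 81–84 mm) from the panel's lit face, with no bystander seen to have moved.

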